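Lay the two mould halves open on the board

TASK

Among the three grey blocks standing on end on the pale board, two are mould halves with a channel down one face. With the fingertips only, push each of these two over where it stands, so that it ends flat on its back on the board with its channel facing up. Do not pick up or carry anything, and leave the plain block and all the other things standing where they are.

Things in the scene. Friction and masses are not known exactly. Their poses are not given: they have to be found in the camera images.
- board: Pale fibre board, 360 (x) x 480 (y) x 12 mm thick, fixed on the bench; origin at the centre of its underside, so its top is at 12 mm. It lies at a different place and yaw each time; three grey blocks stand in a row across it about 150 mm apart, in any order, with the plug and the collar in the gaps between them.
- mould_a: Grey graphite mould half, loose, 0.25 to 0.43 kg, standing on end: 36 (x) x 56 (y) x 110 mm (z). Origin: centre of its foot. Front (-x) has an open half-round channel, 28 mm wide, 14 mm deep, all the way up between two flat 14 mm rails; back (+x) is flat. Two steel pins stand 5 mm out of the rails 30 mm up. At the start the channel faces the robot within about 35 deg.
- mould_b: Grey graphite mould half, loose, 0.25 to 0.43 kg, standing on end: 36 (x) x 56 (y) x 110 mm (z). Origin: centre of its foot. Front (-x) has an open half-round channel, 28 mm wide, 14 mm deep, all the way up between two flat 14 mm rails; back (+x) is flat. Two dark pin holes in the rails 30 mm up. At the start the channel faces away from the robot within about 35 deg.
- mould_a_mid (a point): Middle of mould_a, 55 mm up its z axis from the origin. Pushed near the top on the channel side, the half tips without much sliding; leant about 20 deg, it falls over by itself onto its back.
- mould_b_mid (a point): Middle of mould_b, 55 mm up its z axis from the origin. Pushed near the top on the channel side, the half tips without much sliding; leant about 20 deg, it falls over by itself onto its back.
- blank: Plain grey graphite block without any channel, outside sizes as the mould halves (36 x 56 x 110 mm), standing on end on the board in the same row; loose. Origin: centre of its underside. To be left alone.
- plug: Small steel plug gauge, 24 mm across, 42 mm tall, standing on the board between two blocks; loose. Origin: centre of its underside. To be left alone.
- collar: Small brass collar, 28 mm across, 14 mm high, lying on the board between two blocks; loose. Origin: centre of its underside. To be left alone.
- jar: Amber glass jar with a steel lid, 64 mm across, 85 mm tall, on the bench left of the board. Origin: centre of its underside. To be left alone.
- wrench: Steel wrench lying on the bench left of the board. Origin: underside of its middle. To be left alone.
- tin: Open aluminium cup, 72 mm across, 75 mm tall, on the bench right of the board. Origin: centre of its underside. To be left alone.
Things that resemble listed ones, but are neither listed nor needed, are in the scene too. What is shaped like the mould_a but purple or yellow is not meant. What is shaped like the mould_b but orange is not meant.

How it is judged:
By the outcome, as a careful person would: the job done as asked, in the order asked, and still so for the second after the job is handed in, with the robot touching nothing.
It also fails if it takes over 48 s, if anything falls off the work surface, if the arm or the gripper's body presses on something with over 40 N, if the wrist force passes 120 N, or if a joint passes its speed limit or range.

ROBOT

A 7-joint arm with a two-finger parallel gripper is mounted at the origin on the work surface. World frame = base frame: x ahead of the robot, y to its left, z up, the work surface at z = 0. Lengths are in mm, angles in degrees, forces in N, time in s.
With the tool pointing down it reaches from about 400 to 900 mm from the base axis. Payload 5.5 kg.
Tool frame: the origin (TCP) lies at the centre of the arm's flange, where the gripper is bolted on; the fingertips stand 178 mm ahead of it and the grasp point (between the pads) lies 159 mm ahead of it (arm.finger_overhang is the distance from the TCP to the fingertips, in mm); z points along the fingers, y is the direction in which the jaws open and shut (so a half turn about z gives the same grasp; the last joint's range is limited). The gripper opens to 92 mm and grips with 3 to 60 N. Pads are 19 mm wide; open, the fingers measure 130 mm over their backs; the gripper's body (75 mm by 190 mm) begins 47 mm behind the grasp point.
Start: joints at [81.658, 28.699, -24.465, 88.831, 12.651, 65.22, -12.049], TCP at [258.406, -596.425, 404.729] pointing down, gripper open.
Joint ranges: [-164.97, 164.97], [-17.58, 116.51], [-87.97, 89.64], [11.32, 138.91], [-80.73, 260.73], [10.89, 115.49], [-147.41, 147.41]. Speed limits (degrees/s): [147.25, 147.25, 180, 180, 180, 180, 180].

INTERFACE

Orientations are given as a 3x3 rotation matrix whose columns are the frame's x, y, z axes.
In Python, from station import arm, viewer, nets gives the robot as it stands.
- The arm moves only by the tool apply_moves, never from a script. Its argument "increments" is a list of rows, each a list of 3 entries, a list of its own where there are three numbers: the opening in per cent of the stroke, from 0 (shut) to 100 (fully open), then the shift along the tool's x, y, z in mm, then the turn, a rotation vector about the tool's x, y, z in rad. In form: [[claw, [tx, ty, tz], [ax, ay, az]], ...]. A call has 1 to 12 rows; each row shifts and turns the commanded pose from where the row before left it, along the tool's axes as they then stand; what a row does not reach is not made up. A row lasts 1/8 s, in which the tool goes at most 62.5 mm and 10.7 degrees, less where a joint would pass 70% of its speed; a pose out of reach is approached as far as the arm can. A call with a gripper value outside its range is refused whole. The fingers move at their own pace and stop on an object; "newtons" is the grip in N (left out, the last holds). Time passes only in rows, so rows that do not move let the fingers close. It gives the time, the measured TCP pose, the force and the opening at its end, in the units of the state.
- arm.get_obs(): the state, without advancing time (a new reading comes with each control period).
- viewer.grab_frame(name): name is "scene" or "side" or "wrist"; returns a dict with "img" (400x640x3 uint8, red, green, blue), "fov_y" (degrees; the focal length in pixels is half the picture's height over the tangent of half this angle, whatever the lens; pixels are square), "cx", "cy" (the principal point, pixels), "distortion" ([k1, k2, p1, p2, k3] as OpenCV has them; the pictures are not rectified), "R" (3x3) and "t" (3): a world point X has camera coordinates R X + t; the wrist camera has in their place "mount" (4x4, takes a point from camera to tool coordinates, whose origin is the TCP and whose axes are the flange's). Camera axes: x right, y down, z forward; pixel columns grow to the right and rows downward; lengths in mm; the calibration is good to about 2 mm. A picture is of the moment at which its call begins: read the wrist's pose just before it. There is no depth.
- arm.sign_off(): hands the job in, once; it reports no verdict.
Trained networks look in a picture, given as the dict that the camera call returned (one of the last four; its "shot" number tells which), for a name from the list of things; names that differ only in an ending like _2 or _b are one class to them, and where a whole thing is asked for, a point or a joint stands for the part that bears it (a point fixed in the world has none). Each returns a list of dicts, best first, with "score" (0 to 1); they miss things now and then, are a little off and sometimes report something else, mostly with a low value. They report only what shows in the picture. A call takes as long as a camera call. They do not tell look-alikes from the thing itself.
- nets.find_in(picture, label): "box" ([left, top, right, bottom] in pixels, round what is visible of it).
- nets.trace(picture, label): "mask" (400x640 bool, what is visible of it) and "box" ([left, top, right, bottom] in pixels, round what is visible of it).
- nets.landmark_of(picture, label): "pixel" ([column, row] in pixels: a listed point, or the origin of a listed thing).
The state is a dict: "time": time; "qpos": joint angles; "qd": joint speeds; "effort": joint torques, N m; "position": TCP position; "tool_rot": TCP orientation; "contact_force": force on the tool from outside, world axes, zero at the start; "ft_torque": the same for the moment, N m; "gripper_width": opening from 0.0 (shut) to 1.0 (fully open).
Only numpy, scipy, OpenCV 4.12 (cv2) and the standard library are available. Lean on these libraries where they do the work, as an engineer would, in place of code of your own. Each camera call takes 0.05 s, during which the arm holds its last target.

## Working session

There is one attempt and no reset: what is moved stays moved. The work goes in short steps, Python scripts to look and compute and a tool call to move; the robot and the scene stay as the last step left them, time stands still between calls to the robot, and variables do not carry over. Pictures are saved under pics/ and viewed, and the job is handed in when it is done.

Besides the shell and the picture viewer there is one more tool, called after "Call:" in YAML: its name, and indented under it one key for each argument. apply_moves: Moves the arm, as the interface text tells. Its arguments: {"type":"object","properties":{"increments":{"type":"array","items":{"type":"array"}},"newtons":{"type":"number"}},"required":["increments"]}

```bash
mkdir -p pics; ls
python3 - <<'E'
from station import arm, viewer, nets
import cv2,pickle
o=arm.get_obs();print(o)
for n in ("scene","side","wrist"):
    f=viewer.grab_frame(n); pickle.dump(f,open(f'pics/{n}0.pkl','wb'))
    cv2.imwrite(f'pics/{n}0.png',f['img'][:,:,::-1])
    print(n,{k:v for k,v in f.items() if k!='img'})
E
```

```text
pics
{'time': 0.0, 'qpos': array([ 81.65588232,  28.75404357, -24.45382323,  88.89262261,
        12.65393006,  65.22009461, -12.05019276]), 'qd': array([-0.02034997,  0.09473023,  0.08702324,  0.03663189,  0.0218883 ,
        0.06255836,  0.0115679 ]), 'effort': array([-4.53405573e-05, -5.66591370e+01, -5.81664383e+00, -2.79107398e+01,
       -6.88970019e-02,  3.09720787e-02,  2.01209918e-04]), 'position': array([ 258.2011336 , -596.12134654,  403.66783843]), 'tool_rot': array([[ 9.17556739e-01,  3.97604139e-01, -7.61598225e-04],
       [ 3.97604867e-01, -9.17554952e-01,  1.81101036e-03],
       [ 2.12569901e-05, -1.96451992e-03, -9.99998070e-01]]), 'contact_force': array([ 0.59864764,  0.85088987, -0.22870912]), 'ft_torque': array([ 0.02345525, -0.01415186, -0.00389827]), 'gripper_width': 0.9995480176841058}
scene {'fov_y': 49.33563345437688, 'cx': 314.6306201824301, 'cy': 199.19475689113452, 'distortion': array([-0.09740876,  0.        ,  0.        ,  0.        ,  0.        ]), 'R': array([[ 0.83801949,  0.54542506, -0.01532425],
       [ 0.35791535, -0.57068452, -0.73906412],
   
[... 346 characters left out ...]
    [-0.12046491,  0.58673311, -0.80076991],
       [ 0.19020461, -0.77805785, -0.59870542]]), 't': array([ 480.76952525,  131.88156575, 1380.71670007]), 'shot': 2}
wrist {'fov_y': 59.70886872634249, 'cx': 321.86878005844585, 'cy': 203.0539072916689, 'distortion': array([-0.07609108,  0.        ,  0.        ,  0.        ,  0.        ]), 'mount': array([[ 1.18269368e-04, -9.68615780e-01, -2.48562783e-01,
         6.68778195e+01],
       [ 9.99999713e-01, -7.13217389e-05,  7.53743961e-04,
         1.24768333e+00],
       [-7.47816224e-04, -2.48562801e-01,  9.68615494e-01,
         1.99843313e+01],
       [ 0.00000000e+00,  0.00000000e+00,  0.00000000e+00,
         1.00000000e+00]]), 'shot': 3}
```

View pics/scene0.png

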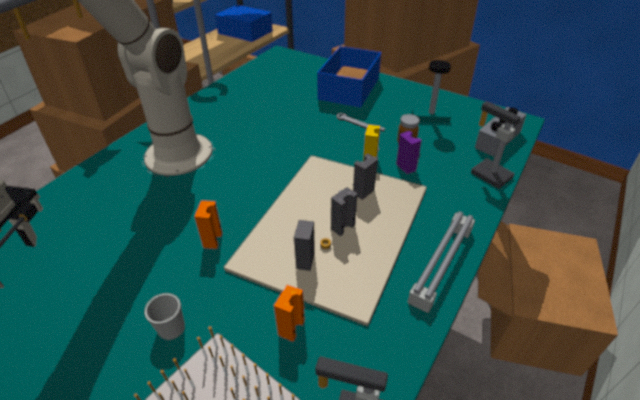

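View pics/side0.png

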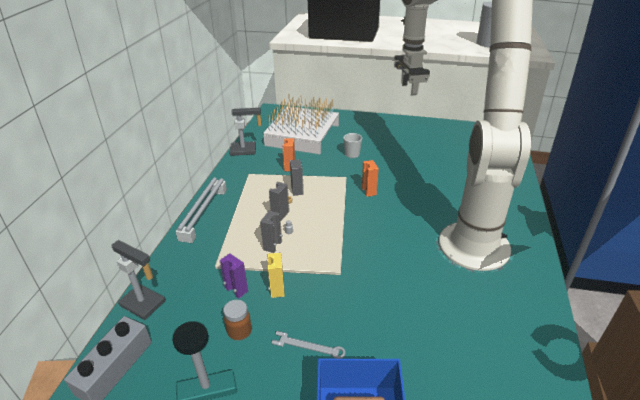

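The scene view shows three grey blocks on the board, at about (305,245), (343,211) and (364,177). In the side view they are at (296,177), (279,200) and (271,231). The look-alikes are orange (208,224) and (290,312), purple (408,152) and yellow (372,140). Next I'll take close crops.

```bash
cat > h.py <<'E'
import numpy as np,cv2,pickle
def KD(f):
    fl=200/np.tan(np.radians(f['fov_y'])/2)
    return np.array([[fl,0,f['cx']],[0,fl,f['cy']],[0,0,1.]]),np.array(f['distortion'])
def ext(f,o=None):
    if 'R' in f: return np.array(f['R']),np.array(f['t'])
    T=np.eye(4);T[:3,:3]=o['tool_rot'];T[:3,3]=o['position'];M=np.linalg.inv(T@f['mount']);return M[:3,:3],M[:3,3]
def proj(f,X,o=None):
    K,D=KD(f);R,t=ext(f,o);return cv2.projectPoints(np.float64(X).reshape(-1,3),cv2.Rodrigues(R)[0],t,K,D)[0].reshape(-1,2)
def unproj(f,px,z,o=None):
    K,D=KD(f);R,t=ext(f,o);n=cv2.undistortPoints(np.float64(px).reshape(-1,1,2),K,D).reshape(-1,2)
    d=np.c_[n,np.ones(len(n))]@R;c=-R.T@t;s=(z-c[2])/d[:,2];return c+s[:,None]*d
E
python3 - <<'E'
from h import *
a=pickle.load(open('pics/scene0.pkl','rb'));b=pickle.load(open('pics/side0.pkl','rb'))
for n,f,(x0,y0,x1,y1) in (('s',a,(280,145,400,280)),('d',b,(240,150,330,260))):
    c=f['img'][y0:y1,x0:x1,::-1]; k=min(800//c.shape[1],600//c.shape[0]); c=cv2.resize(c,None,fx=k,fy=k,interpolation=cv2.INTER_CUBIC)
    c=cv2.convertScaleAbs(c,alpha=1.6,beta=10)
    print(k); cv2.imwrite(f'pics/crop_{n}.png',c)
print(unproj(a,[(305,268),(338,232),(364,195)],12))
print(unproj(b,[(296,194),(279,216),(269,248)],12))
print(unproj(a,[(310,156),(426,187),(368,322),(226,269)],12))
E
```

```text
4
5
[[ 606.10485526 -172.31082048   12.        ]
 [ 612.04916503  -32.20752744   12.        ]
 [ 601.07532815  126.11679064   12.        ]]
[[ 591.3626155  -131.44406721   12.        ]
 [ 614.08469807   -3.01555855   12.        ]
 [ 599.75966073  149.71945553   12.        ]]
[[ 375.73145336  196.79387739   12.        ]
 [ 733.3703366   249.07787156   12.        ]
 [ 798.38920427 -221.44767719   12.        ]
 [ 451.5785684  -274.7205013    12.        ]]
```

View pics/crop_s.png

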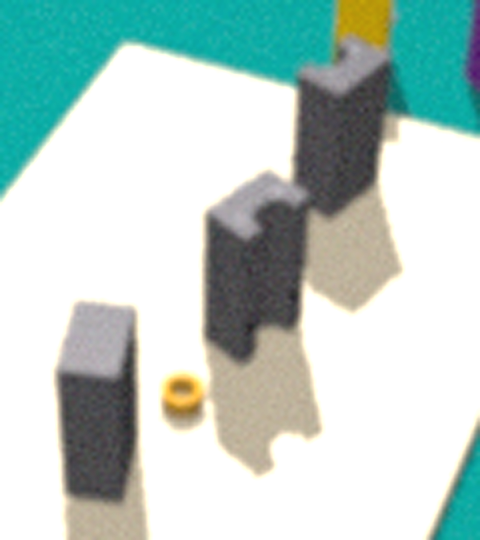

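View pics/crop_d.png

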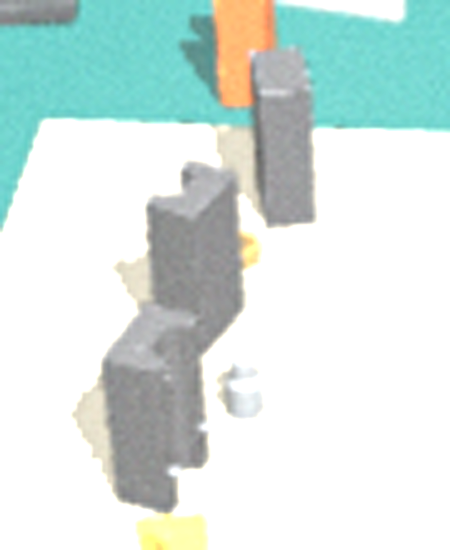

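```bash
cat > fit.py <<'E'
from h import *
from scipy.optimize import minimize
a=pickle.load(open('pics/scene0.pkl','rb'));b=pickle.load(open('pics/side0.pkl','rb'))
reg={0:(288,150,385,275),1:(255,150,308,258)}
S=4
def mask(f,i):
    x0,y0,x1,y1=reg[i];im=f['img'][y0:y1,x0:x1].astype(np.float32)
    im=cv2.resize(im,None,fx=S,fy=S,interpolation=cv2.INTER_LINEAR)
    v=im.max(2);s=v-im.min(2);return (v<128)&(s<35)
M=[mask(a,0),mask(b,1)]
for i in (0,1): cv2.imwrite(f'pics/m{i}.png',M[i]*np.uint8(255))
def box(x,y,yaw):
    c,s=np.cos(yaw),np.sin(yaw);P=[]
    for u in(-18,18):
        for v in(-28,28):
            for z in(12,122):P.append((x+c*u-s*v,y+s*u+c*v,z))
    return np.array(P)
def render(p,f,i):
    r=np.zeros(M[i].shape,np.uint8);x0,y0,_,_=reg[i]
    for k in range(3):
        q=(proj(f,box(*p[3*k:3*k+2],p[3*k+2]/30))-[x0,y0]+.5)*S-.5
        h=cv2.convexHull(np.float32(q));cv2.fillConvexPoly(r,np.int32(np.round(h*16)),1,shift=4)
    return r>0
def cost(p): return sum((render(p,f,i)^M[i]).sum() for i,f in((0,a),(1,b)))
if __name__=='__main__':
    best=None
    for ya in(-.5,0,.5):
     for yb in(-.5,0,.5):
      for yc in (-.3,.1):
        p=np.array([598,-152,yc*30,613,-18,yb*30,600,138,ya*30])
        c=cost(p)
        if best is None or c<best[0]:best=(c,p)
    p=best[1]
    for _ in range(4):
        sim=np.vstack([p]+[p+np.eye(9)[k]*8 for k in range(9)])
        r=minimize(cost,p,method='Nelder-Mead',options=dict(initial_simplex=sim,maxiter=3000,xatol=.05));p=r.x
        print(r.fun,[m.sum() for m in M],np.round(p*[1,1,np.degrees(1/30)]*1 if 0 else [p[j] if j%3<2 else np.degrees(p[j]/30) for j in range(9)],1))
    for i,f in((0,a),(1,b)):
        x0,y0,x1,y1=reg[i];im=cv2.resize(f['img'][y0:y1,x0:x1,::-1],None,fx=S,fy=S)
        im=cv2.convertScaleAbs(im,alpha=1.6)
        e=cv2.Canny(render(p,f,i)*np.uint8(255),50,100)>0;im[e]=(0,0,255)
        for k in range(3):
            for w in proj(f,box(*p[3*k:3*k+2],p[3*k+2]/30)):
                cv2.circle(im,tuple(int(t) for t in (w-[x0,y0])*S),2,(0,255,0),-1)
        cv2.imwrite(f'pics/fit{i}.png',im)
E
python3 fit.py; python3 -c "
import cv2,numpy as np
a=cv2.imread('pics/fit0.png');b=cv2.imread('pics/fit1.png')
H=max(a.shape[0],b.shape[0]);o=np.zeros((H,a.shape[1]+b.shape[1],3),np.uint8);o[:a.shape[0],:a.shape[1]]=a;o[:b.shape[0],a.shape[1]:]=b;cv2.imwrite('pics/fit.png',o)"
```

```text
23647.0 [np.int64(64420), np.int64(27343)] [ 597.3 -157.8   25.3  615.7  -13.9  -11.6  595.8  133.1   -5.9]
23598.0 [np.int64(64420), np.int64(27343)] [ 597.2 -157.9   25.5  616.   -14.4  -11.6  595.8  133.    -6.7]
23596.0 [np.int64(64420), np.int64(27343)] [ 597.2 -157.9   25.5  616.   -14.4  -11.6  595.8  133.    -6.7]
23596.0 [np.int64(64420), np.int64(27343)] [ 597.2 -157.9   25.5  616.   -14.4  -11.6  595.8  133.    -6.7]
```

View pics/fit.png

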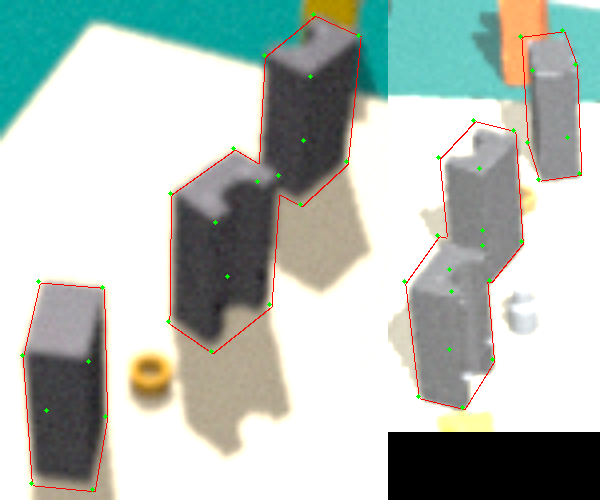

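```bash
cat > fit2.py <<'E'
import fit
from fit import *
def mask(f,i):
    x0,y0,x1,y1=reg[i];im=f['img'][y0:y1,x0:x1].astype(np.float32)
    im=cv2.resize(im,None,fx=S,fy=S,interpolation=cv2.INTER_LINEAR)
    v=im.max(2);s=v-im.min(2);return (v<(115 if i==0 else 150))&(s<35)
M=[mask(a,0),mask(b,1)]
def bx(x,y,yaw,u0,u1,v0,v1):
    c,s=np.cos(yaw),np.sin(yaw)
    return np.array([(x+c*u-s*v,y+s*u+c*v,z) for u in(u0,u1) for v in(v0,v1) for z in(12,122)])
mouldp=[(-4,18,-28,28),(-18,-4,14,28),(-18,-4,-28,-14),(-8.2,-4,10,14),(-8.2,-4,-14,-10),(-13,-4,12.8,14),(-13,-4,-14,-12.8)]
def render(p,f,i):
    r=np.zeros(M[i].shape,np.uint8);x0,y0,_,_=reg[i]
    for k in range(3):
        for pc in ([(-18,18,-28,28)] if k==0 else mouldp):
            q=(proj(f,bx(p[3*k],p[3*k+1],p[3*k+2]/30,*pc))-[x0,y0]+.5)*S-.5
            h=cv2.convexHull(np.float32(q));cv2.fillConvexPoly(r,np.int32(np.round(h*16)),1,shift=4)
    return r>0
def cost(p): return sum((render(p,f,i)^M[i]).sum() for i,f in((0,a),(1,b)))
best=None
for ya in(-25,-5,20):
  for yb in(155,165,180,200):
    for yc in (-10,20,):
      p=np.array([597,-158,np.radians(yc)*30,616,-14,np.radians(yb)*30,596,133,np.radians(ya)*30])
      sim=np.vstack([p]+[p+np.eye(9)[k]*5 for k in range(9)])
      r=minimize(cost,p,method='Nelder-Mead',options=dict(initial_simplex=sim,maxiter=250))
      if best is None or r.fun<best[0]:best=(r.fun,r.x)
p=best[1]
for _ in range(3):
    sim=np.vstack([p]+[p+np.eye(9)[k]*5 for k in range(9)])
    r=minimize(cost,p,method='Nelder-Mead',options=dict(initial_simplex=sim,maxiter=1500));p=r.x
    print(r.fun,[m.sum() for m in M],np.round([p[j] if j%3<2 else np.degrees(p[j]/30) for j in range(9)],1))
ims=[]
for i,f in((0,a),(1,b)):
    x0,y0,x1,y1=reg[i];im=cv2.resize(f['img'][y0:y1,x0:x1,::-1],None,fx=S,fy=S)
    im=cv2.convertScaleAbs(im,alpha=1.6)
    im[cv2.Canny(render(p,f,i)*np.uint8(255),50,100)>0]=(0,0,255)
    im[cv2.Canny(M[i]*np.uint8(255),50,100)>0]=(255,0,0)
    ims.append(cv2.copyMakeBorder(im,0,520-im.shape[0],0,0,0))
cv2.imwrite('pics/fitb.png',np.hstack(ims))
E
python3 fit2.py
```

```text
23377.0 [np.int64(59948), np.int64(31930)] [ 599.3 -160.8   27.3  616.8  -15.1  166.2  595.3  135.    -7.3]
23377.0 [np.int64(59948), np.int64(31930)] [ 599.3 -160.8   27.3  616.8  -15.1  166.2  595.3  135.    -7.3]
23377.0 [np.int64(59948), np.int64(31930)] [ 599.3 -160.8   27.3  616.8  -15.1  166.2  595.3  135.    -7.3]
```

View pics/fitb.png

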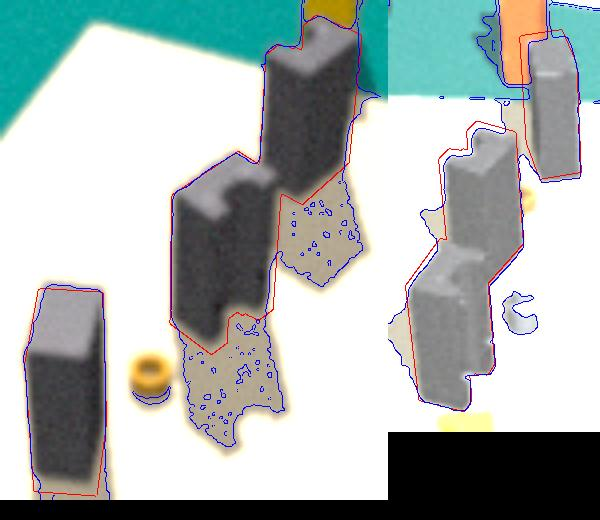

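```bash
python3 - <<'E'
from h import *
for n,pts in (('scene',[(305,230),(305,260),(343,197),(330,200),(346,215),(355,260),(365,200),(365,205),(300,275)]),('side',[(296,165),(298,185),(278,198),(279,210),(265,235),(280,235),(258,230),(288,180)])):
    f=pickle.load(open(f'pics/{n}0.pkl','rb'))
    for x,y in pts: print(n,x,y,f['img'][y-1:y+2,x-1:x+2].reshape(-1,3).mean(0).round())
E
sed -i 's/return (v<(115.*/return (v<(105 if i==0 else 140))\&(im[...,0]-im[...,2]<10)\&(im[...,1]-im[...,0]<25)/' fit2.py; python3 fit2.py
```

```text
scene 305 230 [106. 103. 106.]
scene 305 260 [40. 39. 41.]
scene 343 197 [81. 79. 82.]
scene 330 200 [153. 144. 126.]
scene 346 215 [39. 37. 39.]
scene 355 260 [199. 186. 162.]
scene 365 200 [112. 104.  91.]
scene 365 205 [111. 105.  90.]
scene 300 275 [113. 106.  91.]
side 296 165 [107. 108. 108.]
side 298 185 [93. 94. 95.]
side 278 198 [85. 85. 86.]
side 279 210 [85. 86. 85.]
side 265 235 [84. 84. 85.]
side 280 235 [124. 125. 126.]
side 258 230 [140. 136. 123.]
side 288 180 [139. 135. 122.]
10805.0 [np.int64(37313), np.int64(26139)] [ 593.6 -153.1   29.9  614.2  -10.6  177.1  594.   136.5   -2.7]
10805.0 [np.int64(37313), np.int64(26139)] [ 593.6 -153.1   29.9  614.2  -10.6  177.1  594.   136.5   -2.7]
10805.0 [np.int64(37313), np.int64(26139)] [ 593.6 -153.1   29.9  614.2  -10.6  177.1  594.   136.5   -2.7]
```

View pics/fitb.png

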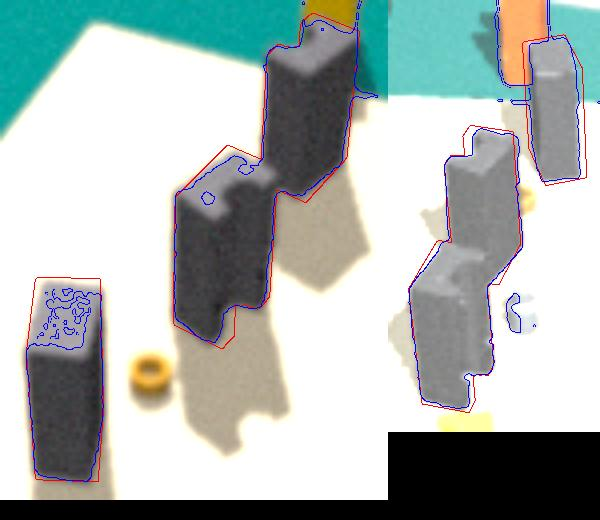

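```bash
sed -i 's/return (v<(105.*/return (v<(130 if i==0 else 150))\&(im[...,0]-im[...,2]<9)\&(im[...,1]-im[...,0]<20)/' fit2.py
python3 - <<'E'
s=open('fit2.py').read()
i=s.index('best=None');j=s.index('ims=[]')
s=s[:i]+'''
M=[cv2.medianBlur(m*np.uint8(1),9)>0 for m in M]
from scipy.optimize import differential_evolution
r0=np.radians
bd=[(585,605),(-165,-145),(r0(-20)*30,r0(45)*30),(603,625),(-28,-3),(r0(140)*30,r0(220)*30),(583,605),(123,150),(r0(-40)*30,r0(40)*30)]
r=differential_evolution(cost,bd,maxiter=150,popsize=8,seed=1,polish=False,tol=1e-4);p=r.x
print(r.fun,[m.sum() for m in M],np.round([p[j] if j%3<2 else np.degrees(p[j]/30) for j in range(9)],1))
'''+s[j:]
open('fit2.py','w').write(s)
E
time python3 fit2.py
```

```text
8081.0 [np.int64(39712), np.int64(25909)] [ 593.9 -153.7   30.3  613.5   -9.6  178.   594.3  135.2   -2.4]
real	1m13.271s
user	1m7.922s
sys	0m0.252s
```

View pics/fitb.png

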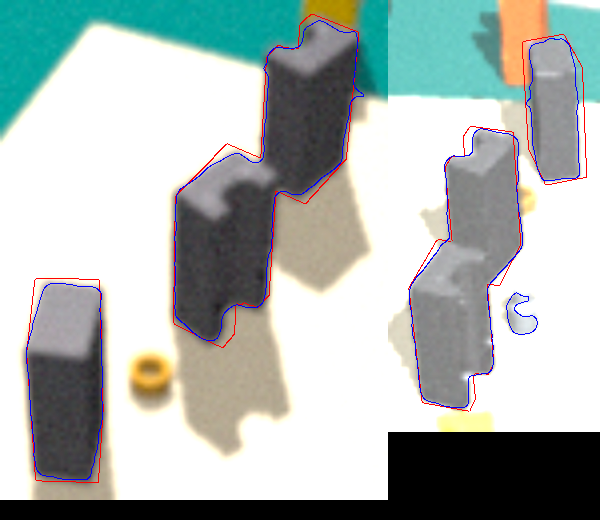

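Call:
apply_moves:
  increments:
    - [0,[46,-33,-5],[0,0,0]]
    - [0,[46,-33,-5],[0,0,0]]
    - [0,[46,-33,-5],[0,0,0]]
    - [0,[46,-33,-5],[0,0,0]]
    - [0,[46,-33,-5],[0,0,0]]
    - [0,[46,-33,-5],[0,0,0]]
    - [0,[46,-33,-5],[0,0,0]]
    - [0,[46,-33,-5],[0,0,0]]
    - [0,[46,-33,-5],[0,0,0]]
    - [0,[46,-33,-5],[0,0,0]]
    - [0,[46,-33,-5],[0,0,0]]
    - [0,[46,-33,-5],[0,0,0]]

```text
time: 1.65
position: [608.1, -12.3, 464.7]
tool_rot: [[0.918, 0.397, -0.0], [0.397, -0.918, -0.0], [-0.0, 0.0, -1.0]]
contact_force: [0.1, -0.5, 0.7]
gripper_width: 0.004
```

Call:
apply_moves:
  increments:
    - [0,[0,0,0],[0,0,0.136]]
    - [0,[0,0,0],[0,0,0.136]]
    - [0,[0,0,0],[0,0,0.136]]
    - [0,[0,0,0],[0,0,0]]
    - [0,[0,0,0],[0,0,0]]

```text
time: 2.28
position: [607.4, -13.6, 464.6]
tool_rot: [[1.0, 0.003, -0.0], [0.003, -1.0, -0.0], [-0.0, 0.0, -1.0]]
contact_force: [0.1, -0.4, 0.1]
gripper_width: 0.005
```

Run:
```python
from station import arm, viewer, nets
import cv2,pickle
o=arm.get_obs();print({k:o[k].round(2) if hasattr(o[k],'round') else o[k] for k in o})
f=viewer.grab_frame('wrist'); pickle.dump((f,o),open('pics/wrist1.pkl','wb'))
cv2.imwrite('pics/wrist1.png',f['img'][:,:,::-1])
```

```text
{'time': 2.275, 'qpos': array([  25.7 ,   23.24,  -35.86,   91.01,   14.21,   70.39, -102.56]), 'qd': array([ 0.22,  0.08, -0.14, -0.13, -0.05,  0.05, -0.46]), 'effort': array([-9.000e-02, -4.925e+01, -6.900e+00, -2.891e+01, -1.000e-02,
       -8.000e-02, -2.000e-02]), 'position': array([607.41, -13.6 , 464.58]), 'tool_rot': array([[ 1.,  0., -0.],
       [ 0., -1., -0.],
       [-0.,  0., -1.]]), 'contact_force': array([ 0.11, -0.42,  0.09]), 'ft_torque': array([0.1 , 0.06, 0.  ]), 'gripper_width': 0.004720332021751781}
```

View pics/wrist1.png

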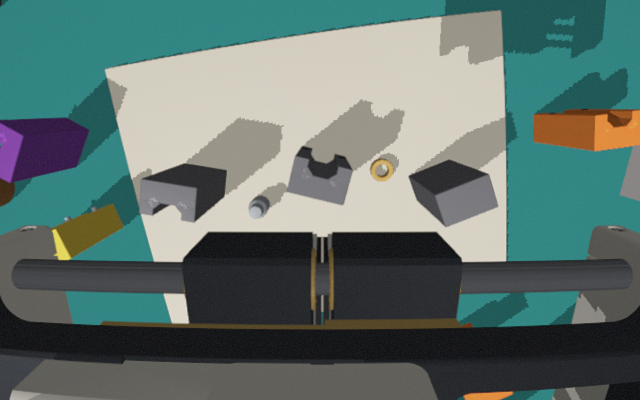

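The wrist view shows mould_a at (183,190) with its channel towards the robot, and mould_b at (320,177) with its channel facing away. The plain block is at (455,190), the plug at (259,206) and the collar at (382,169).

Run:
```python
from h import *
f,o=pickle.load(open('pics/wrist1.pkl','rb'))
c=f['img'][135:235,130:390,::-1]; c=cv2.resize(c,None,fx=3,fy=3,interpolation=cv2.INTER_CUBIC)
cv2.imwrite('pics/crop_w.png',cv2.convertScaleAbs(c,alpha=1.5))
```

```text
(no output)
```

View pics/crop_w.png

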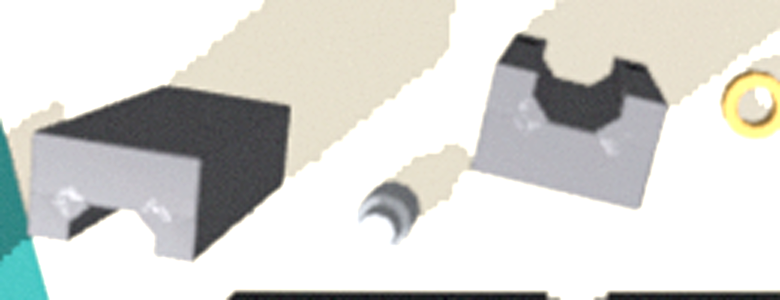

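Run:
```python
from h import *
f,o=pickle.load(open('pics/wrist1.pkl','rb'))
U=lambda P,z:unproj(f,np.array(P)/3+[130-.33,135-.33],z,o)[:,:2]
for n,P in (('a',[(29,234),(195,260),(201,160),(36,131)]),('b',[(666,105),(498,64),(473,167),(640,208)])):
    q=U(P,122)  # order: front1, front2, back2, back1
    print(n,q.round(1).tolist(),'c',q.mean(0).round(1))
    fd=(q[0]+q[1]-q[2]-q[3])/2; w=q[1]-q[0]
    print(' depth',np.linalg.norm(fd),'width',np.linalg.norm(w),'front dir deg',np.degrees(np.arctan2(fd[1],fd[0])),'width dir',np.degrees(np.arctan2(w[1],w[0])))
print('plug',U([(380,228)],54),'collar',U([(752,103)],26))
c=U([(29,234),(195,260),(201,160),(36,131)],122)
import cv2
g=f['img']
K=[(106,69),(501,11)]
print(unproj(f,K,12,o))
print(unproj(f,[(410,181),(449,160),(497,205),(420,225),(491,185)],122,o))
```

```text
a [[581.6, 164.6], [573.1, 109.5], [606.4, 104.6], [615.9, 157.9]] c [594.2 134.2]
 depth 34.27696860923311 width 55.723397078673656 front dir deg 170.26192537358065 width dir -98.80531220024734
b [[624.3, -42.6], [636.8, 9.5], [604.3, 17.8], [591.1, -35.1]] c [614.1 -12.6]
 depth 33.78632385261973 width 53.61832542591436 front dir deg -13.575695119594863 width dir 76.42788239943154
plug [[565.1085275   61.36601013]] collar [[610.23810738 -85.90748875]]
[[ 731.00611371  247.67281226   12.        ]
 [ 796.90096815 -224.32737195   12.        ]]
[[ 613.77665904  -98.17615931  122.        ]
 [ 634.02266847 -133.92029177  122.        ]
 [ 590.57227901 -186.06805115  122.        ]
 [ 570.12905609 -110.9795482   122.        ]
 [ 610.42979001 -177.48557997  122.        ]]
```

Call:
apply_moves:
  increments:
    - [0,[0,0,0],[0,0,0.12]]
    - [0,[0,0,0],[0,0,0.12]]
    - [0,[30,-1,0],[0,0,0]]
    - [0,[30,-1,0],[0,0,0]]
    - [0,[0,0,48],[0,0,0]]
    - [0,[0,0,48],[0,0,0]]
    - [0,[0,0,48],[0,0,0]]
    - [0,[0,0,48],[0,0,0]]
    - [0,[0,0,0],[0,0,0]]
    - [0,[0,0,0],[0,0,0]]

```text
time: 3.58
position: [667.1, -25.7, 274.5]
tool_rot: [[0.972, -0.236, 0.002], [-0.236, -0.972, 0.0], [0.002, -0.001, -1.0]]
contact_force: [0.0, -0.5, -0.2]
gripper_width: 0.009
```

```bash
cat > look.py <<'E'
from station import arm, viewer
import cv2,sys
import numpy as np
n=sys.argv[1];ims=[]
for c,(x0,y0,x1,y1) in (('scene',(260,120,440,300)),('side',(200,120,380,300))):
    f=viewer.grab_frame(c);ims.append(cv2.resize(f['img'][y0:y1,x0:x1,::-1],(400,400),interpolation=cv2.INTER_CUBIC))
cv2.imwrite(f'pics/{n}.png',cv2.convertScaleAbs(np.hstack(ims),alpha=1.3))
o=arm.get_obs();print(o['time'],o['position'].round(1),o['tool_rot'].round(3).tolist(),o['contact_force'].round(1))
E
python3 look.py l1
```

```text
3.675 [667.6 -25.7 275.7] [[0.972, -0.237, 0.005], [-0.237, -0.972, 0.0], [0.005, -0.001, -1.0]] [-0.5 -0.2  0.4]
```

View pics/l1.png

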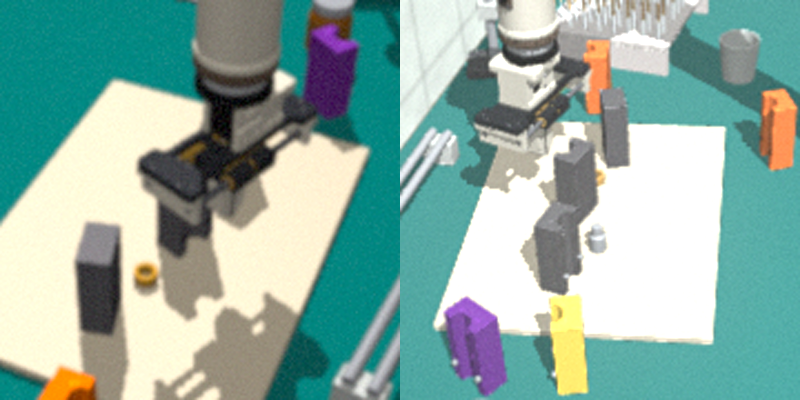

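Call:
apply_moves:
  increments:
    - [0,[-8,0,0],[0,0,0]]
    - [0,[-8,0,0],[0,0,0]]
    - [0,[-7,0,0],[0,0,0]]
    - [0,[-6,0,0],[0,0,0]]
    - [0,[-6,0,0],[0,0,0]]
    - [0,[-6,0,0],[0,0,0]]
    - [0,[-6,0,0],[0,0,0]]
    - [0,[-6,0,0],[0,0,0]]
    - [0,[-6,0,0],[0,0,0]]
    - [0,[-5,0,0],[0,0,0]]
    - [0,[0,0,0],[0,0,0]]
    - [0,[0,0,0],[0,0,0]]

```text
time: 5.18
position: [604.3, -10.8, 272.8]
tool_rot: [[0.972, -0.237, 0.0], [-0.237, -0.972, -0.0], [0.0, -0.0, -1.0]]
contact_force: [-0.4, -1.2, 0.5]
gripper_width: 0.008
```

```bash
python3 look.py l2
```

```text
5.275 [604.3 -10.8 272.8] [[0.971, -0.237, 0.0], [-0.237, -0.971, 0.0], [0.0, -0.0, -1.0]] [ 0.2  0.8 -0. ]
```

View pics/l2.png

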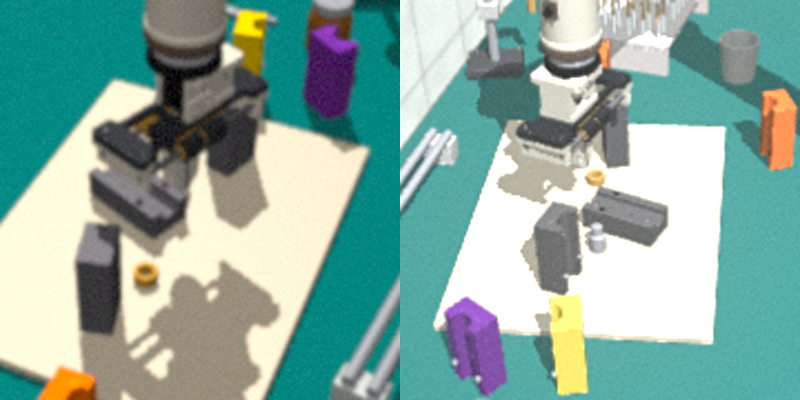

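mould_b lies flat with its channel up. In the side view it is at about (625,215), holes visible, and the plug at (597,238) still stands. Next is mould_a.

Call:
apply_moves:
  increments:
    - [0,[0,0,-40],[0,0,0]]
    - [0,[0,0,-40],[0,0,-0.079]]
    - [0,[-22,-35,0],[0,0,0]]
    - [0,[-22,-35,0],[0,0,0]]
    - [0,[-22,-35,0],[0,0,0]]
    - [0,[-22,-36,0],[0,0,0]]
    - [0,[0,0,0],[0,0,0]]
    - [0,[0,0,39],[0,0,0]]
    - [0,[0,0,39],[0,0,0]]
    - [0,[0,0,0],[0,0,0]]
    - [0,[0,0,0],[0,0,0]]

```text
time: 6.65
position: [540.5, 142.4, 275.8]
tool_rot: [[0.987, -0.16, 0.001], [-0.16, -0.987, 0.0], [0.001, -0.001, -1.0]]
contact_force: [0.4, 0.3, -0.0]
gripper_width: 0.007
```

```bash
python3 look.py l3
```

```text
6.75 [540.7 142.6 276.5] [[0.987, -0.16, 0.003], [-0.16, -0.987, 0.001], [0.003, -0.001, -1.0]] [ 1.1 -0.  -0. ]
```

View pics/l3.png

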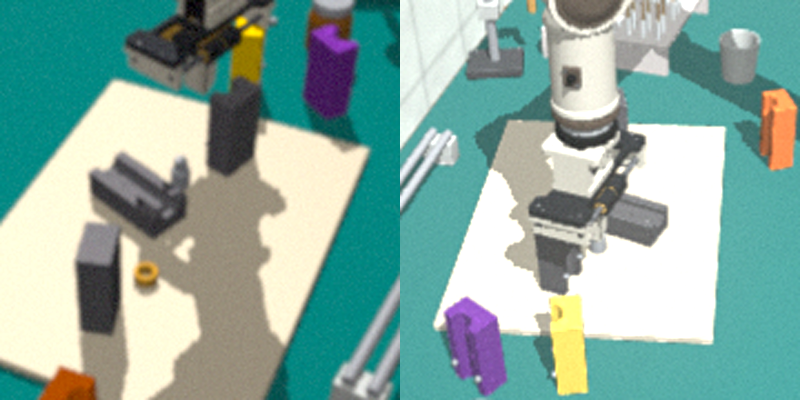

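Call:
apply_moves:
  increments:
    - [0,[8,0,1],[0,0,0]]
    - [0,[8,0,1],[0,0,0]]
    - [0,[7,0,1],[0,0,0]]
    - [0,[6,0,0],[0,0,0]]
    - [0,[6,0,0],[0,0,0]]
    - [0,[6,0,0],[0,0,0]]
    - [0,[6,0,0],[0,0,0]]
    - [0,[6,0,0],[0,0,0]]
    - [0,[6,0,0],[0,0,0]]
    - [0,[5,0,0],[0,0,0]]
    - [0,[0,0,0],[0,0,0]]
    - [0,[0,0,0],[0,0,0]]

```text
time: 8.25
position: [602.7, 132.4, 271.7]
tool_rot: [[0.987, -0.159, -0.0], [-0.159, -0.987, 0.0], [-0.0, 0.0, -1.0]]
contact_force: [-0.0, 0.1, -0.4]
gripper_width: 0.005
```

```bash
python3 look.py l4
```

```text
8.35 [602.6 132.4 271.7] [[0.987, -0.159, -0.0], [-0.159, -0.987, -0.0], [-0.0, 0.0, -1.0]] [-0.1 -0.4  0.3]
```

View pics/l4.png

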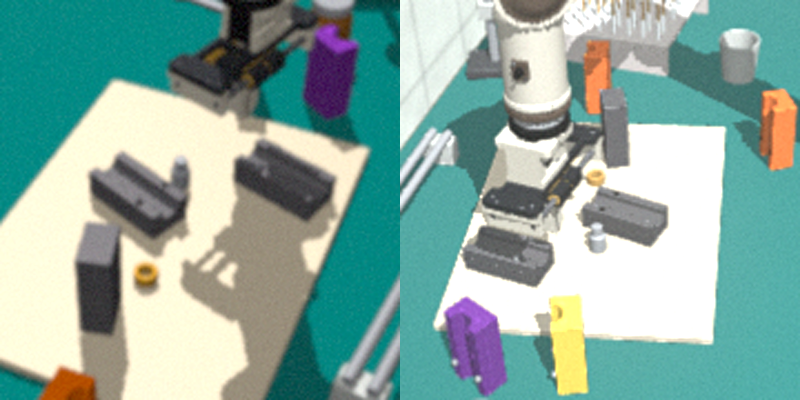

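Both halves are down flat with their channels up. I'll raise the arm clear and check once more before handing in.

Call:
apply_moves:
  increments:
    - [0,[0,0,-30],[0,0,0]]
    - [0,[-10,0,-45],[0,0,0]]
    - [0,[-10,0,-45],[0,0,0]]
    - [0,[-20,0,-45],[0,0,0]]
    - [0,[0,0,-20],[0,0,0]]
    - [0,[0,0,0],[0,0,0]]
    - [0,[0,0,0],[0,0,0]]

```text
time: 9.22
position: [563.1, 138.3, 455.5]
tool_rot: [[0.987, -0.16, -0.002], [-0.16, -0.987, -0.001], [-0.001, 0.001, -1.0]]
contact_force: [-0.8, 1.6, -0.1]
gripper_width: 0.004
```

```bash
python3 look.py l5
python3 - <<'E'
from station import viewer
import cv2
f=viewer.grab_frame('wrist');cv2.imwrite('pics/w5.png',f['img'][:,:,::-1])
E
```

```text
9.325 [563.1 138.3 455. ] [[0.987, -0.16, -0.003], [-0.16, -0.987, -0.0], [-0.003, 0.001, -1.0]] [-0.3 -0.   0.5]
```

View pics/l5.png

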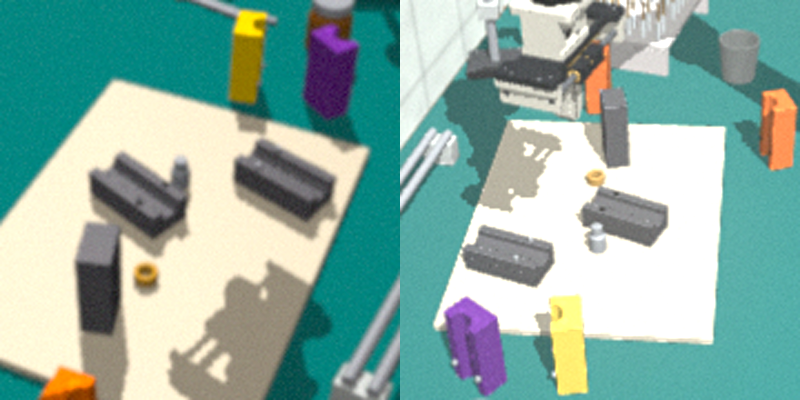

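View pics/w5.png

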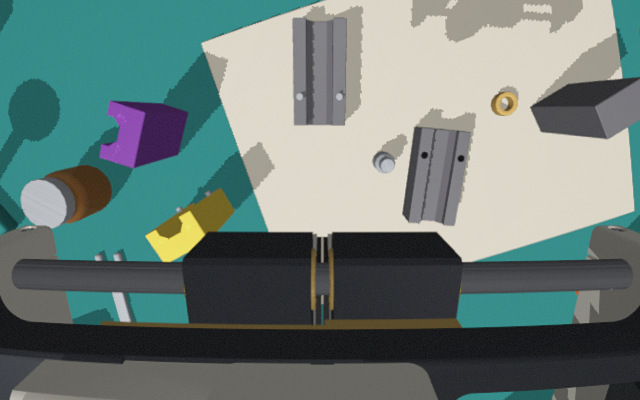

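The wrist view shows mould_a at (320,70) with its pins up and mould_b at (436,175) with its holes up, both flat on the board. The plug, collar and plain block are undisturbed.

```bash
python3 -c "
from station import arm
print(arm.sign_off())"
```

```text
the job is handed in; nothing more can be done
None
```

Both mould halves now lie flat on their backs on the board with their channels facing up. I pushed each one over near the top of its rails with the closed fingertips, mould_b towards the robot and mould_a away from it. The job was handed in at about 9.4 s on the robot's clock.

- **Last pictures:** the scene, side and wrist views show mould_a's pins and mould_b's holes facing up. The plain block, plug and collar are still standing where they were, and the arm is raised clear of everything. I saw no change to the jar, tin or wrench, though the last pictures show some of them only in part.
- **Checks that disagreed:** my first outline fit in the fixed cameras matched loosely and gave different yaws for the blocks. I dropped it and used corners measured in the wrist picture, where the block sizes came out 2–3 mm under nominal. Force readings stayed close to zero at the end of each move; I did not record them during the pushes.

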